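# Unlock the organ tray and hold its sprung cover at 60 degrees

## Task

Turn the chrome cam lock lever of the organ tray all the way to its open stop, then lift the sprung blue-framed cover, which has a black bar handle, and hold it open at 60 degrees so that the teacher can take out the kneecap. Finish while still holding the cover there, as it shuts by itself when let go, and leave the anatomy models where they are.

Things in the scene. Friction and masses are not known exactly. Their poses are not given: they have to be found in the camera images.
- tray: Fixed open metal tray, 200 (its x) x 260 (its y) x 60 mm high; origin at the centre of its underside on the shelf, z up. Its front with lever and handle faces its -x (towards the robot, give or take its yaw); the cover's hinge runs along its far (+x) rim. At (-122, -85) mm a 22 mm wide, 68 mm tall post in front of the front wall carries the lock lever.
- cam_lever (a joint): Chrome cam lock lever turning about a vertical axis: 0 = locked (its arm points to the tray's -x, and a 30 mm tongue opposite lies over the cover's front edge and blocks it); it grows anticlockwise seen from above, to the open stop at 1.571 rad (arm to the tray's -y). The tongue is clear of the cover above about 1.2 rad. Stays where it is left; the post needs about 1 N to move.
- lever_pivot (a point): Point on the lever's turning axis, 75.5 mm above the shelf, at (-122, -85) mm in the tray's frame.
- lever_post (a point): Middle of the free part of the upright round chrome finger post at the lever's end, 14 mm thick, 55 mm from the turning axis. The post rises from the lever's flat arm (10 mm wide, top 79.5 mm above the shelf) to 111.5 mm above the shelf; this point is 95.5 mm above the shelf, 16 mm below the post's top.
- cover_angle (a joint): Hinged cover: blue frame round a clear panel, 204 x 264 x 8 mm, about 0.45 kg. 0 = shut (level), grows as the front edge rises; 60 degrees = 1.047 rad; it could go to 1.75. Weight and a hinge spring pull it shut from every angle: about 3 to 4 N at the handle, square to the cover, lifts and holds it (up to 8 N if pushed straight up near 60 degrees).
- cover_hinge (a point): Middle of the cover's hinge line, 62 mm above the shelf at the tray's +x rim; the hinge line runs along the tray's y axis.
- cover: The cover itself (blue frame, clear panel, black handle); origin at the middle of its hinge line, 62 mm above the shelf; y along the hinge, -x towards its free front edge, z out of its outer face.
- handle_bar (a point): Black round bar handle of the cover, 12 mm thick, 100 mm long along the tray's y axis, 45 mm in front of the cover's front edge, joined to it by a 12 mm bar at each end. This point is the centre of the long bar, 249 mm from the hinge line; shut, it is 66 mm above the shelf, at (-149, 20) mm in the tray's frame. Turns with the cover (x axis points to the cover's hinge).
- kneecap: Smooth ivory plastic kneecap, 54 x 44 x 21 mm, loose on the tray's floor under the cover. Origin at the underside. Leave alone.
- tongue: Pink plastic tongue model, about 107 x 48 x 38 mm, loose on the shelf beside the tray. Origin at the underside. Leave alone.
- pelvis: Red-and-blue plastic half-scale pelvis half on a black 90 x 60 mm foot, about 108 mm tall, loose on the shelf beside the tray. Origin at the underside. Leave alone.
- larynx: Frosted resin larynx on a round white 68 mm foot, about 110 mm tall, loose on the shelf beside the tray. Origin at the underside. Leave alone.

How it is judged (in metres and radians):
On the way:
1. the lock lever is turned to its open stop while the cover is still shut (value of joint cam_lever above 1.4 rad and value of joint cover_angle below 0.1 rad), for 0.2 s.
At the end, for the whole second after the job is handed in: The lock lever is at its open stop (above 1.35 rad), and the cover stands still at 60 degrees (within 6 degrees), held by the robot (contact force over 0.5 N) (value of joint cam_lever above 1.35 rad and value of joint cover_angle between 0.942 and 1.152 rad and velocity of joint cover_angle between -0.05 and 0.05 rad/s and contact force between any of the fingers, the arm and cover above 0.5 N); the arm keeps its last pose, push and grip.
It fails at once if the cover is forced up while the lever still locks it (value of joint cover_angle above 0.1 rad and value of joint cam_lever below 1.1 rad).
It fails at once if an anatomy model is moved more than 25 mm (distance of any of kneecap, tongue, pelvis, larynx from where it was at the start of the episode above 0.025 m).
It fails at once if an anatomy model is knocked over (angle between any of pelvis, larynx, tongue's own z axis and vertical above 0.6 rad).
It also fails if it takes over 51 s, if anything falls off the work surface, if the arm or the gripper's body presses on something with over 40 N, if the wrist force passes 120 N, or if a joint passes its speed limit or range.

## Robot

A 6-joint arm with a two-finger parallel gripper is mounted at the origin on the work surface. World frame = base frame: x ahead of the robot, y to its left, z up, the work surface at z = 0. Lengths are in mm, angles in rad, forces in N, time in s.
With the tool pointing down it reaches from about 275 to 1000 mm from the base axis. Payload 8.4 kg.
Tool frame: the origin (TCP) lies where the fingers leave the gripper's body, on its centre line; the fingertips stand 73 mm ahead of it and the grasp point (between the pads) lies 54 mm ahead of it (grip_point_offset is the distance from the TCP to the grasp point, in mm); z points along the fingers, y is the direction in which the jaws open and shut (so a half turn about z gives the same grasp; the last joint's range is limited). The gripper opens to 85 mm and grips with 20 to 120 N. Pads are 22 mm wide; open, the fingers measure 114 mm over their backs; the gripper's body (76 mm by 85 mm) begins 54 mm behind the grasp point. The pads swing forward as they close: fully open they stand 13 mm farther back than shut.
Start: joints at [1.147, 0.353, 1.633, -0, 1.155, -0.002], TCP at [255.876, 570.224, 303.881] pointing down, gripper open.
Joint ranges: [-2.63, 2.63], [-0.92, 2.1], [0.06, 2.66], [-1.3, 4.44], [0, 2.69], [-3.02, 3.02]. Speed limits (rad/s): [2.22, 2.22, 2.79, 3.14, 3.14, 3.14].

## Interface

Orientations are given as [roll, pitch, yaw] about the fixed x, y, z axes, in that order (R = Rz(yaw) Ry(pitch) Rx(roll)).
In Python, from rig import sense, grab_frame, sign_off, grip_point_offset gives the robot as it stands. The module is installed in compiled form; this text tells all that it offers.
- The arm moves only by the tool drive_tool, never from a script. Its argument "targets" is one flat list of numbers, 7 for each row, row after row: the shift along the tool's x, y, z in m, then the turn, a rotation vector about the tool's x, y, z in rad, then the opening, from 0 (shut) to 1 (fully open). In form: [tx, ty, tz, wx, wy, wz, grip, tx, ty, tz, wx, wy, wz, grip, ...]. A call has 1 to 12 rows; each row is the pose to reach, as a shift and turn from the pose commanded when the call began, along the tool's axes at that moment; what a row does not reach only later rows make up. A row lasts 1/12 s, in which the tool goes at most 41.7 mm and 7.16 degrees, less where a joint would pass 70% of its speed; a pose out of reach is approached as far as the arm can. A call with a gripper value outside its range is refused whole. The fingers move at their own pace and stop on an object; "force" is the grip in N (left out, the last holds). Time passes only in rows, so rows that repeat a pose let the fingers close. It gives the time, the measured TCP pose, the force and the opening at its end, in the units of the state.
- sense(): the state, without advancing time (a new reading comes with each control period).
- grab_frame(name): name is "scene" or "top" or "wrist"; returns a dict with "color" (420x560x3 uint8, blue, green, red), "vertical_fov" (degrees; the focal length in pixels is half the picture's height over the tangent of half this angle, whatever the lens; pixels are square), "cx", "cy" (the principal point, pixels), "world_from_camera" (4x4, takes a point from camera to world coordinates). Camera axes: x right, y down, z forward; pixel columns grow to the right and rows downward; lengths in mm; the calibration is good to about 2 mm. A picture is of the moment at which its call begins. There is no depth.
- sign_off(): hands the job in, once; it reports no verdict.
The state is a dict: "clock": time; "qpos": joint angles; "qvel": joint speeds; "joint_efforts": joint torques, N m; "eef_pos": TCP position; "tcp_rot": TCP orientation; "contact_force": force on the tool from outside, world axes, zero at the start; "wrist_torque": the same for the moment, N m; "opening": opening from 0.0 (shut) to 1.0 (fully open).
Only numpy, scipy, OpenCV 4.12 (cv2) and the standard library are available. Lean on these libraries where they do the work, as an engineer would, in place of code of your own. Each camera call takes 0.05 s, during which the arm holds its last target. There are 200 camera calls.

## Working session

There is one attempt and no reset: what is moved stays moved. The work goes in short steps, Python scripts to look and compute and a tool call to move; the robot and the scene stay as the last step left them, time stands still between calls to the robot, and variables do not carry over. Pictures are saved under pics/ and viewed, about 8 in all and at most 12, crops included, and the job is handed in when it is done.

Besides the shell and the picture viewer there is one more tool, called after ">>>" as name(argument=value, ...) on one line, values as JSON. drive_tool: Moves the arm, as the interface text tells. Its arguments: {"type":"object","properties":{"targets":{"type":"array"},"force":{"type":"number"}},"required":["targets"]}

```bash
mkdir -p pics
cat > h.py <<'E'
import numpy as np, cv2
from rig import *
def snap(n,f):
    d=grab_frame(n); cv2.imwrite('pics/'+f,d['color']); np.savez('pics/'+f+'.npz',T=d['world_from_camera'],c=[d['cx'],d['cy'],d['vertical_fov']]); return d
def ray(f,u,v,z):
    d=np.load('pics/'+f+'.npz'); T=d['T'];cx,cy,fv=d['c']; F=210/np.tan(np.radians(fv)/2)
    r=T[:3,:3]@[(u-cx)/F,(v-cy)/F,1]; o=T[:3,3]; return o+r*(z-o[2])/r[2]
def proj(f,P):
    d=np.load('pics/'+f+'.npz'); T=d['T'];cx,cy,fv=d['c']; F=210/np.tan(np.radians(fv)/2)
    q=T[:3,:3].T@(np.array(P)-T[:3,3]); return q[:2]/q[2]*F+[cx,cy]
E
python3 - <<'E'
from h import *
for n in('scene','top'): d=snap(n,n+'1.png'); print(n,d['world_from_camera'].round(2).tolist(),d['vertical_fov'])
print(sense(), grip_point_offset)
a=cv2.imread('pics/scene1.png');b=cv2.imread('pics/top1.png')
E
```

```text
scene [[-0.17, 0.51, -0.84, 1346.38], [0.99, 0.1, -0.13, 188.21], [0.02, -0.85, -0.52, 573.92], [0.0, 0.0, 0.0, 1.0]] 48.82906684868924
top [[0.0, -1.0, 0.05, 537.84], [-1.0, -0.0, -0.01, 49.79], [0.01, -0.05, -1.0, 1211.49], [0.0, 0.0, 0.0, 1.0]] 42.958121578407905
{'clock': 0.1, 'qpos': array([ 1.14660098e+00,  3.53590920e-01,  1.63403480e+00,  7.51618481e-06,
        1.15519683e+00, -2.40557350e-03]), 'qvel': array([ 0.00198144, -0.00197122, -0.00130692,  0.0003472 , -0.00031349,
       -0.00015288]), 'joint_efforts': array([ 1.93639780e-04, -6.06361413e+01, -3.42817891e+01,  1.38127768e-05,
        3.96812087e-03,  2.73302618e-05]), 'eef_pos': array([255.73982637, 569.92856516, 303.2398666 ]), 'tcp_rot': array([-3.14036278e+00, -9.83121051e-06,  2.71979984e+00]), 'contact_force': array([ 0.05471969, -0.05679483, -0.03066354]), 'wrist_torque': array([-0.01141296,  0.00307337,  0.03135789]), 'opening': 0.9972934440599844} 53.900000000000006
```

View pics/top1.png

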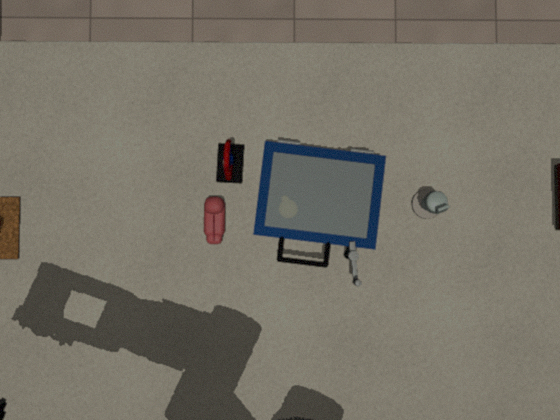

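View pics/scene1.png

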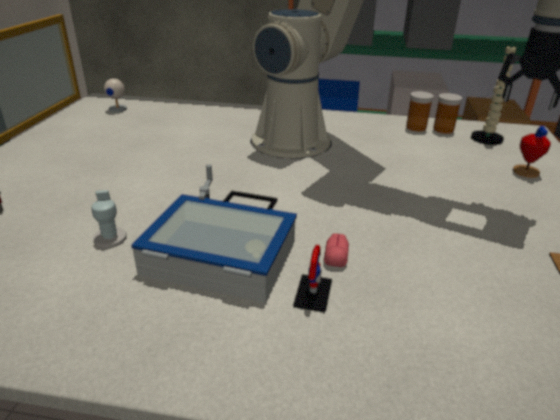

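The top picture shows the cover corners near (265,141), (385,155), (376,248) and (254,235). The handle bar runs along (277,262)–(328,266), the lever pivot is near (350,248) and its post near (357,282). The tongue is at the left and the larynx at the right, both clear of the front.

Run:
```python
from h import *
from scipy.optimize import least_squares
f='top1.png'
im=cv2.imread('pics/'+f)[225:300,240:390]; cv2.imwrite('pics/c1.png',cv2.resize(im,None,fx=5,fy=5,interpolation=cv2.INTER_CUBIC))
px=[(265,141),(385,155),(376,248),(254,235),(277,263),(328,266)]
loc=np.array([[100,132,66],[100,-132,66],[-104,-132,66],[-104,132,66],[-149,70,66],[-149,-30,66]])
W=np.array([ray(f,*p,66) for p in px]);print(W.round(0))
R=lambda t:np.array([[np.cos(t),-np.sin(t)],[np.sin(t),np.cos(t)]])
s=least_squares(lambda q:(loc[:,:2]@R(q[2]).T+q[:2]-W[:,:2]).ravel(),[540,0,0]);print(s.x,s.fun.round(1))
t=s.x[2];tw=lambda x,y:R(t)@[x,y]+s.x[:2]
print('pivot',tw(-122,-85),'post0',tw(-177,-85),'post1',tw(-122,-140),'bar',tw(-149,20))
for p,z in((tw(-122,-85),79),(tw(-177,-85),111),(tw(-149,70),66),(tw(-149,-30),66)):print(proj(f,[*p,z]))
```

```text
[[ 738.   67.   66.]
 [ 708. -193.   66.]
 [ 507. -172.   66.]
 [ 535.   90.   66.]
 [ 475.   41.   66.]
 [ 469.  -68.   66.]]
[ 6.21891667e+02 -5.13097213e+01 -1.08722950e-01] [-2.2  2.1 -1.  -0.5 -2.9  0.4 -2.   1.   6.3 -6.4  1.9  3.4]
pivot [ 491.38876392 -122.56975371] post0 [ 436.71351253 -116.60176532] post1 [ 485.42077553 -177.2450051 ] bar [475.94161835 -15.25998857]
[354.15061648 255.59063863]
[353.79172641 282.92819709]
[279.99561738 260.05938961]
[326.43195525 265.13000177]
```

View pics/c1.png

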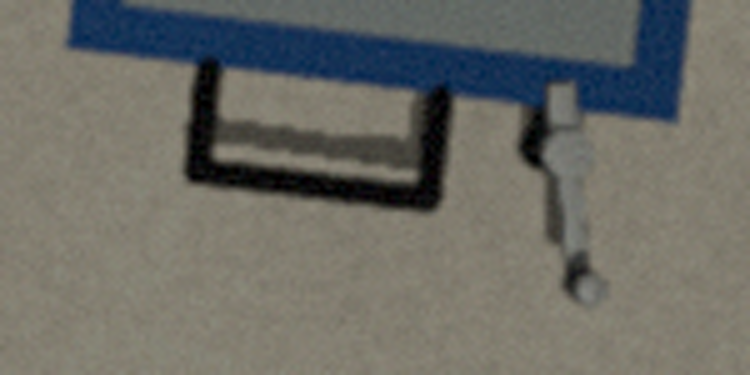

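```bash
cat >> h.py <<'E'
from scipy.spatial.transform import Rotation as Ro
def Rd(jaw,tilt=0):
    # tool down, jaw axis at world angle jaw (deg); z tilted forward by tilt (deg) in direction perpendicular to... jaw plane
    y=np.array([np.cos(np.radians(jaw)),np.sin(np.radians(jaw)),0]); z=np.array([0,0,-1.]); x=np.cross(y,z)
    R=Ro.from_matrix(np.c_[x,y,z])
    return Ro.from_rotvec(np.radians(tilt)*x)*R
def go(P,R):
    s=sense(); R0=Ro.from_euler('xyz',s['tcp_rot']); 
    return (R0.inv().apply(np.array(P)-s['eef_pos'])/1e3).round(4),(R0.inv()*R).as_rotvec().round(4)
def seq(lst):
    for P,R in lst: a,b=go(P,R); print(list(map(float,a)),list(map(float,b)))
E
python3 - <<'E'
from h import *
f='top1.png'
p=ray(f,357.6,282.6,111); print(p)
piv=ray(f,353.4,255.4,80);print(piv, np.degrees(np.arctan2(*(p-piv)[1::-1])))
seq([([p[0],p[1],240],Rd(-88))])
E
```

```text
[ 437.37653516 -124.44731448  111.        ]
[ 491.83260979 -120.82728805   80.        ] -176.1967967401311
[-0.45, -0.5591, 0.0639] [-0.0004, 0.0016, 2.6849]
```

>>> drive_tool(targets=[-0.45,-0.559,0.05,0,0,2.685,0.5,-0.45,-0.559,0.05,0,0,2.685,0.5,-0.45,-0.559,0.05,0,0,2.685,0.5,-0.45,-0.559,0.05,0,0,2.685,0.5,-0.45,-0.559,0.05,0,0,2.685,0.5,-0.45,-0.559,0.05,0,0,2.685,0.5,-0.45,-0.559,0.05,0,0,2.685,0.5,-0.45,-0.559,0.05,0,0,2.685,0.5,-0.45,-0.559,0.05,0,0,2.685,0.5,-0.45,-0.559,0.05,0,0,2.685,0.5,-0.45,-0.559,0.05,0,0,2.685,0.5,-0.45,-0.559,0.05,0,0,2.685,0.5])

```text
clock: 1.1
eef_pos: [381.9, 85.8, 269.1]
tcp_rot: [3.141, -0.0, 1.214]
contact_force: [0.8, 0.8, -0.3]
opening: 0.5
```

Run:
```python
from h import *
s=sense();print(s['clock'],s['eef_pos'],s['tcp_rot'],s['qpos'])
seq([([437,-124,240],Rd(-88))])
```

```text
1.1 [381.94882704  85.76428405 269.08817413] [ 3.14130999e+00 -2.16586148e-04  1.21403168e+00] [2.17028825e-01 2.19224743e-02 2.13664441e+00 3.42123331e-05
 9.82670804e-01 5.73774528e-01]
[-0.1773, 0.1248, 0.0291] [0.0001, -0.0004, 1.1791]
```

>>> drive_tool(targets=[-0.177,0.125,0.03,0,0,1.18,0.5,-0.177,0.125,0.03,0,0,1.18,0.5,-0.177,0.125,0.03,0,0,1.18,0.5,-0.177,0.125,0.03,0,0,1.18,0.5,-0.177,0.125,0.03,0,0,1.18,0.5,-0.177,0.125,0.03,0,0,1.18,0.5,-0.177,0.125,0.03,0,0,1.18,0.5,-0.177,0.125,0.03,0,0,1.18,0.5,-0.177,0.125,0.03,0,0,1.18,0.5,-0.177,0.125,0.03,0,0,1.18,0.5,-0.177,0.125,0.03,0,0,1.18,0.5,-0.177,0.125,0.03,0,0,1.18,0.5])

```text
clock: 2.1
eef_pos: [438.5, -121.5, 239.0]
tcp_rot: [-3.141, 0.0, 0.042]
contact_force: [0.1, -0.0, 0.4]
opening: 0.5
```

Run:
```python
from h import *
s=sense();print(s['clock'],s['eef_pos'],s['tcp_rot'],s['qpos'])
snap('wrist','w1.png')
```

```text
2.1 [ 438.54652824 -121.48458633  238.98822806] [-3.14148209e+00  3.37947030e-04  4.19099487e-02] [-2.73536302e-01  1.70127800e-01  2.04814623e+00  3.30354032e-07
  9.23674197e-01  1.25534990e+00]
```

View pics/w1.png

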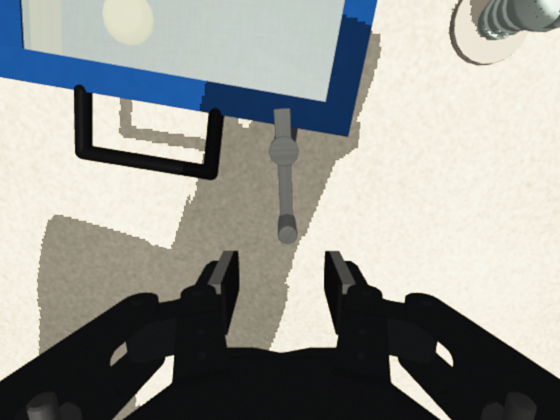

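Wrist view: post top at (287,236), pivot disc at (284,150), and the handle bar runs from (85,153) to (211,174). The jaws straddle the post.

Run:
```python
from h import *
f='w1.png'
p=ray(f,287.5,234,111.5);c=ray(f,284,150,79.5);a=ray(f,86,153,68);b=ray(f,211,174,68)
print(p,c,np.linalg.norm((p-c)[:2]),np.degrees(np.arctan2(*(p-c)[1::-1])));print(a,b,np.linalg.norm(a-b),(a+b)/2,np.degrees(np.arctan2(*(a-b)[1::-1])))
```

```text
[ 436.42916196 -126.39476363  111.5       ] [ 490.65089203 -121.81861209   79.5       ] 54.41449416779542 -175.17584015458027
[481.05998996  31.62034538  68.        ] [468.88926234 -65.11052903  68.        ] 97.4935314451147 [474.97462615 -16.74509182  68.        ] 82.82870002857973
```

Run:
```python
from h import *
seq([([436.2,-125.8,157],Rd(-86))])
```

```text
[-0.0025, 0.0043, 0.082] [-0.0001, 0.0003, -0.0276]
```

>>> drive_tool(targets=[-0.0025,0.0043,0,0,0,-0.028,0.5,-0.0025,0.0043,0.03,0,0,-0.028,0.5,-0.0025,0.0043,0.055,0,0,-0.028,0.5,-0.0025,0.0043,0.075,0,0,-0.028,0.5,-0.0025,0.0043,0.082,0,0,-0.028,0.4,-0.0025,0.0043,0.082,0,0,-0.028,0.3,-0.0025,0.0043,0.082,0,0,-0.028,0.3,-0.0025,0.0043,0.082,0,0,-0.028,0.3])

```text
clock: 2.82
eef_pos: [437.1, -126.1, 158.1]
tcp_rot: [3.141, -0.001, 0.068]
contact_force: [-0.2, 0.0, 0.7]
opening: 0.298
```

Run:
```python
from h import *
s=sense();print(s['eef_pos'],s['tcp_rot'],s['contact_force'],s['opening'])
c=np.array([491,-122])
def w(ph): r=np.radians(ph); return ([*(c+55*np.array([np.cos(r),np.sin(r)])),157],Rd(ph-270))
seq([w(a) for a in range(188,273,7)])
```

```text
[ 437.0997766  -126.07557618  158.14211767] [ 3.14104716e+00 -1.44799159e-03  6.83740630e-02] [-0.16293105  0.00436008  0.71011797] 0.2980644086105461
[-0.0008, 0.0035, 0.0011] [0.0006, -0.0014, -0.0713]
[0.0001, 0.0102, 0.0011] [0.0007, -0.0014, -0.1934]
[0.0018, 0.0167, 0.0012] [0.0008, -0.0013, -0.3156]
[0.0042, 0.0229, 0.0012] [0.0009, -0.0013, -0.4378]
[0.0075, 0.0288, 0.0012] [0.0009, -0.0013, -0.5599]
[0.0114, 0.0343, 0.0012] [0.001, -0.0012, -0.6821]
[0.0159, 0.0392, 0.0012] [0.0011, -0.0011, -0.8043]
[0.021, 0.0436, 0.0012] [0.0012, -0.0011, -0.9265]
[0.0266, 0.0473, 0.0012] [0.0013, -0.001, -1.0486]
[0.0326, 0.0503, 0.0012] [0.0013, -0.001, -1.1708]
[0.039, 0.0525, 0.0012] [0.0014, -0.0009, -1.293]
[0.0455, 0.054, 0.0012] [0.0015, -0.0008, -1.4152]
[0.0522, 0.0546, 0.0012] [0.0015, -0.0007, -1.5373]
```

>>> drive_tool(targets=[-0.001,0.0035,0,0,0,-0.07,0.3,0,0.01,0,0,0,-0.19,0.3,0.002,0.0165,0,0,0,-0.31,0.3,0.004,0.023,0,0,0,-0.43,0.3,0.0075,0.029,0,0,0,-0.55,0.3,0.0115,0.0345,0,0,0,-0.67,0.3,0.016,0.039,0,0,0,-0.79,0.3,0.021,0.0435,0,0,0,-0.91,0.3,0.0265,0.0475,0,0,0,-1.03,0.3,0.0325,0.0505,0,0,0,-1.15,0.3,0.039,0.0525,0,0,0,-1.27,0.3,0.0455,0.054,0,0,0,-1.39,0.3])

```text
clock: 3.82
eef_pos: [485.9, -177.1, 158.5]
tcp_rot: [3.14, 0.001, 1.464]
contact_force: [-0.1, 0.9, -0.6]
opening: 0.302
```

Run:
```python
from h import *
s=sense();print(s['clock'],s['eef_pos'],s['tcp_rot'],s['contact_force'],s['opening'],s['qpos'])
snap('wrist','w2.png')
c=np.array([491,-122])
def w(ph): r=np.radians(ph); return ([*(c+55*np.array([np.cos(r),np.sin(r)])),157],Rd(ph-270))
seq([w(a) for a in (268,272,275)])
```

```text
3.8167 [ 485.93347656 -177.07205321  158.46291059] [3.14046450e+00 5.06127742e-04 1.46399541e+00] [-0.07438271  0.86633926 -0.62149823] 0.30176988873571925 [-3.52228506e-01  3.80869820e-01  1.98164410e+00 -3.09011754e-04
  7.77861436e-01 -2.45207857e-01]
[0.0005, 0.0017, 0.0016] [0.0028, 0.0009, -0.0631]
[0.0009, 0.0055, 0.0017] [0.0028, 0.001, -0.133]
[0.0013, 0.0084, 0.0017] [0.0028, 0.0011, -0.1853]
```

View pics/w2.png

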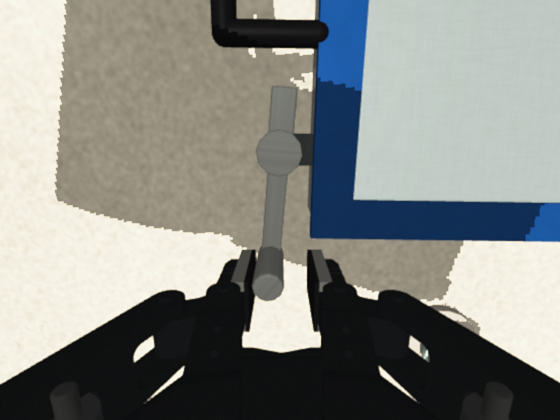

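The lever is nearly at its open stop, about 5° short of parallel with the front edge. The left finger is touching the post at (265,285), so I'll push a bit more.

>>> drive_tool(targets=[0.0005,0.002,0,0,0,-0.06,0.3,0.0005,0.004,0,0,0,-0.08,0.3,0.001,0.0055,0,0,0,-0.08,0.3,0.001,0.007,0,0,0,-0.08,0.3,0.001,0.007,0,0,0,-0.08,0.3,0.001,0.007,0,0,0,-0.08,0.3])

```text
clock: 4.37
eef_pos: [490.7, -176.4, 157.4]
tcp_rot: [-3.138, -0.0, 1.535]
contact_force: [-8.6, -2.2, 5.1]
opening: 0.303
```

Run:
```python
from h import *
s=sense();print(s['clock'],s['eef_pos'],s['contact_force'])
seq([([485,-177,240],Rd(0))])
snap('wrist','w3.png')
c=cv2.imread('pics/w3.png')[60:320,150:420];cv2.imwrite('pics/w3c.png',cv2.resize(c,None,fx=1.5,fy=1.5))
```

```text
4.3667 [ 490.72115588 -176.37904661  157.36949898] [-8.62867368 -2.15720687  5.06204523]
[-0.0008, -0.006, -0.0826] [-0.0036, -0.0003, -0.0357]
```

View pics/w3c.png

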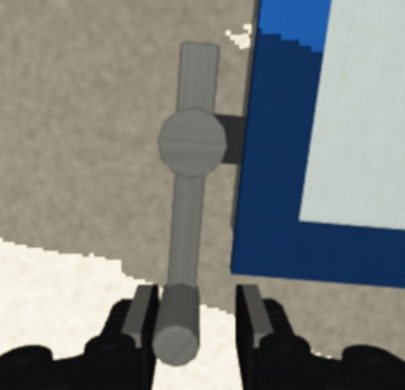

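Lever and tongue are now parallel to the front edge and the stop pushes back with about 9 N, so it is fully open. I'll re-centre, rise, and move to the handle.

>>> drive_tool(targets=[0,-0.006,0,0,0,0,0.4,0,-0.006,0,0,0,0,0.5,0,-0.006,-0.03,0,0,0,0.5,0,-0.006,-0.065,0,0,0,0.5,0,-0.006,-0.1,0,0,0,0.5,0,-0.006,-0.12,0,0,0,0.4,0,-0.006,-0.12,0,0,0,0.38,0,-0.006,-0.12,0,0,0,0.38])

```text
clock: 5.08
eef_pos: [487.2, -176.5, 278.6]
tcp_rot: [3.138, 0.001, 1.537]
contact_force: [0.0, 1.8, -0.6]
opening: 0.384
```

Run:
```python
from h import *
s=sense();print(s['clock'],s['eef_pos'],s['contact_force'])
R=Rd(-6.5,-40); z=R.apply([0,0,1]);print(z)
b=np.array([475,-16,66.])
seq([(b-134*z,R),(b-54*z,R)])
```

```text
5.0833 [ 487.23543479 -176.46834117  278.58567112] [ 0.00648613  1.75378721 -0.60640106]
[ 0.63865568 -0.07276562 -0.76604444]
[0.1669, -0.104, 0.1094] [-0.694, -0.0268, 0.0764]
[0.1629, -0.0529, 0.1709] [-0.694, -0.0268, 0.0764]
```

>>> drive_tool(targets=[0.04,-0.03,0.02,-0.12,0,0.01,0.38,0.08,-0.06,0.04,-0.24,-0.01,0.02,0.38,0.12,-0.09,0.06,-0.35,-0.015,0.04,0.38,0.155,-0.104,0.08,-0.46,-0.02,0.05,0.38,0.167,-0.104,0.1,-0.58,-0.025,0.07,0.38,0.167,-0.104,0.109,-0.694,-0.027,0.076,0.38,0.167,-0.104,0.109,-0.694,-0.027,0.076,0.38,0.167,-0.104,0.109,-0.694,-0.027,0.076,0.38,0.167,-0.104,0.109,-0.694,-0.027,0.076,0.38])

```text
clock: 5.83
eef_pos: [391.5, -34.8, 206.3]
tcp_rot: [2.538, 0.008, 1.46]
contact_force: [-0.7, -0.5, -0.1]
opening: 0.382
```

Run:
```python
from h import *
s=sense();print(s['clock'],s['eef_pos'],s['contact_force'],s['qpos'])
R=Rd(-6.5,-40); z=R.apply([0,0,1])
b=np.array([475,-16,66.]);print(b-134*z)
snap('wrist','w4.png'); print([proj('w4.png',q).round(0) for q in ([475,-16,66],[481,34,66],[469,-66,66])])
seq([(b-54*z,R)])
```

```text
5.8333 [391.49722722 -34.7842598  206.32099353] [-0.67144829 -0.53940424 -0.13038523] [-0.07326633 -0.00867273  2.51848309 -0.77652491  0.03980732  0.80206177]
[389.42013913  -6.24940649 168.64995538]
[array([266., 181.]), array([266., 112.]), array([266., 243.])]
[0.0285, -0.0186, 0.1079] [-0.0929, 0.0051, 0.0048]
```

View pics/w4.png

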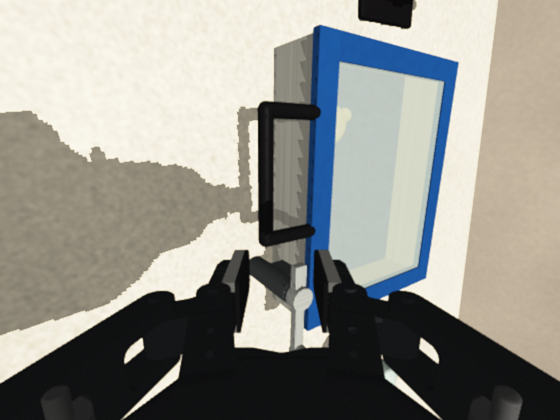

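The picture shows the handle (bar x≈266, rows 112–243), as projected, so the bar position holds. The arm stalled because joint 5 hit its 0 limit, so I'll use a smaller tilt of 15°.

Run:
```python
from h import *
R=Rd(-6.5,-15); z=R.apply([0,0,1])
b=np.array([475,-16,66.]);print(b-134*z)
seq([(b-134*z,R),(b-54*z,R)])
```

```text
[440.54118726 -12.07391421 195.43406072]
[0.0279, 0.0315, 0.0354] [0.3435, 0.006, 0.0037]
[0.0285, 0.0046, 0.1108] [0.3435, 0.006, 0.0037]
```

>>> drive_tool(targets=[0.005,0.006,0,0.12,0,0,0.38,0.014,0.015,0.01,0.24,0,0,0.38,0.021,0.025,0.02,0.343,0.005,0.003,0.38,0.028,0.031,0.03,0.343,0.005,0.003,0.38,0.028,0.031,0.03,0.343,0.005,0.003,0.38,0.028,0.031,0.03,0.343,0.005,0.003,0.38])

```text
clock: 6.38
eef_pos: [440.5, -11.7, 200.1]
tcp_rot: [2.88, 0.002, 1.46]
contact_force: [-0.3, -0.2, 0.0]
opening: 0.378
```

Run:
```python
from h import *
s=sense();print(s['clock'],s['eef_pos'],s['contact_force'],s['qpos'])
R=Rd(-6.5,-15); z=R.apply([0,0,1])
b=np.array([475,-16,66.]);print(b-134*z)
seq([(b-134*z,R),(b-54*z,R)])
```

```text
6.3833 [440.5222652  -11.67842728 200.13294071] [-0.25635008 -0.24770348  0.03809475] [-0.01364053  0.12431927  2.25092054 -0.05473601  0.50650362  0.14086216]
[440.54118726 -12.07391421 195.43406072]
[-0.0004, -0.0012, 0.0046] [0.0, 0.0008, 0.0034]
[-0.0003, -0.0012, 0.0846] [0.0, 0.0008, 0.0034]
```

>>> drive_tool(targets=[0,-0.001,0.025,0,0,0,0.38,0,-0.001,0.05,0,0,0,0.38,0,-0.001,0.07,0,0,0,0.38,0,-0.001,0.084,0,0,0,0.38,0,-0.001,0.084,0,0,0,0.38,0,-0.001,0.084,0,0,0,0.38])

```text
clock: 6.88
eef_pos: [457.7, -15.2, 118.2]
tcp_rot: [2.881, 0.004, 1.459]
contact_force: [0.2, 0.4, 0.3]
opening: 0.379
```

Run:
```python
from h import *
s=sense();print(s['clock'],s['eef_pos'],s['contact_force'],s['qpos'])
snap('wrist','w5.png')
```

```text
6.8833 [457.68956176 -15.19429841 118.19256413] [0.19140782 0.37777122 0.25409674] [-0.02022854  0.32653428  2.26958148 -0.09722832  0.28744405  0.18048341]
```

View pics/w5.png

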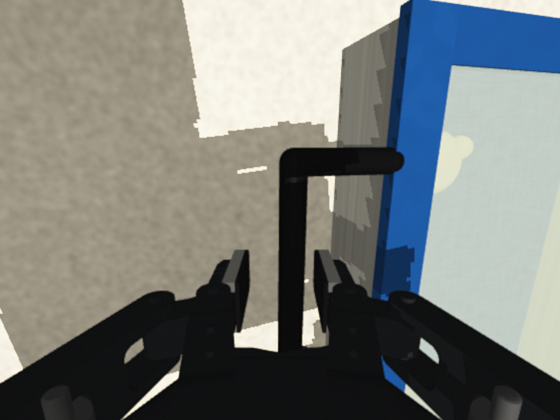

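The bar lies between the jaws (columns 280–307, slightly right of centre). Closing on it.

>>> drive_tool(targets=[0,0.001,0,0,0,0,0.2,0,0.001,0,0,0,0,0.1,0,0.001,0,0,0,0,0,0,0.001,0,0,0,0,0,0,0.001,0,0,0,0,0,0,0.001,0,0,0,0,0], force=50)

```text
clock: 7.43
eef_pos: [461.3, -15.3, 120.2]
tcp_rot: [2.876, 0.004, 1.459]
contact_force: [2.7, -2.0, 2.6]
opening: 0.121
```

Run:
```python
from h import *
s=sense();print(s['clock'],s['eef_pos'],s['tcp_rot'],s['contact_force'],s['opening'],s['qpos'])
R0=Ro.from_euler('xyz',s['tcp_rot']); B0=s['eef_pos']+54*R0.apply([0,0,1]);print('bar est',B0)
u=np.array([np.cos(np.radians(-6.5)),np.sin(np.radians(-6.5)),0]); Z=np.array([0,0,1])
H=B0+249*u; H[2]=62; L=np.hypot(249,B0[2]-62); a0=np.arctan2(B0[2]-62,249)
for a in range(3,61,3):
    A=np.radians(a)+a0; B=H-L*np.cos(A)*u+L*np.sin(A)*Z
    P=B-54*R0.apply([0,0,1]); print(a,go(P,R0)[0].tolist())
```

```text
7.4333 [461.28653647 -15.2943843  120.15556116] [2.87575518 0.00395101 1.45931915] [ 2.67553354 -2.01108549  2.5619867 ] 0.12079804569867916 [-0.02015007  0.32522196  2.26433362 -0.09758326  0.28888969  0.18067011]
bar est [475.36231663 -17.07719032  68.05283556]
3 [-0.0001, 0.0041, -0.0124]
6 [-0.0001, 0.0088, -0.0246]
9 [-0.0002, 0.0141, -0.0365]
12 [-0.0002, 0.02, -0.0481]
15 [-0.0003, 0.0266, -0.0593]
18 [-0.0003, 0.0337, -0.0703]
21 [-0.0004, 0.0414, -0.0808]
24 [-0.0004, 0.0496, -0.0909]
27 [-0.0005, 0.0584, -0.1006]
30 [-0.0006, 0.0676, -0.1098]
33 [-0.0006, 0.0773, -0.1185]
36 [-0.0007, 0.0875, -0.1267]
39 [-0.0007, 0.098, -0.1343]
42 [-0.0008, 0.109, -0.1414]
45 [-0.0008, 0.1203, -0.1479]
48 [-0.0009, 0.1319, -0.1538]
51 [-0.0009, 0.1438, -0.1591]
54 [-0.001, 0.156, -0.1637]
57 [-0.001, 0.1684, -0.1677]
60 [-0.0011, 0.181, -0.1711]
```

>>> drive_tool(targets=[0,0.002,-0.006,0,0,0,0,0,0.004,-0.0124,0,0,0,0,0,0.009,-0.0246,0,0,0,0,0,0.014,-0.0365,0,0,0,0,0,0.02,-0.048,0,0,0,0,0,0.0265,-0.0593,0,0,0,0,0,0.0335,-0.07,0,0,0,0,0,0.0415,-0.081,0,0,0,0,0,0.0495,-0.091,0,0,0,0,-0.0005,0.0585,-0.1005,0,0,0,0,-0.0005,0.0675,-0.11,0,0,0,0,-0.0005,0.0675,-0.11,0,0,0,0])

```text
clock: 8.43
eef_pos: [493.3, -19.2, 242.6]
tcp_rot: [2.887, 0.005, 1.459]
contact_force: [-12.3, 0.9, 1.8]
opening: 0.116
```

Run:
```python
from h import *
s=sense();print(s['clock'],s['eef_pos'],s['tcp_rot'],s['contact_force'],s['opening'],s['qpos'])
R0=Ro.from_euler('xyz',s['tcp_rot']); B0=s['eef_pos']+54*R0.apply([0,0,1]);print('bar est',B0)
u=np.array([np.cos(np.radians(-6.5)),np.sin(np.radians(-6.5)),0]); Z=np.array([0,0,1])
H=np.array([475.4,-17,62])+249*u
d=B0-H; print('r',np.linalg.norm(d),'ang',np.degrees(np.arctan2(d[2],-d@u)))
snap('scene','s2.png'); L=249
a1=np.arctan2(d[2],-d@u)
for a in range(33,62,3):
    f=lambda A:H-L*np.cos(A)*u+L*np.sin(A)*Z
    P=s['eef_pos']+f(np.radians(a))-f(a1); print(a,go(P,R0)[0].tolist())
```

```text
8.4333 [493.27205659 -19.15899478 242.6404098 ] [2.8874792  0.00481096 1.45902495] [-12.27824493   0.8661138    1.79692239] 0.11621935573715415 [-0.02778165  0.13272203  2.10873892 -0.04265713  0.64768948  0.11412968]
bar est [506.73422498 -20.92300441 190.37514129]
r 252.4937700980933 ang 30.559271768794886
33 [-0.0, 0.0083, -0.008]
36 [-0.0001, 0.0182, -0.0166]
39 [-0.0002, 0.0285, -0.0246]
42 [-0.0002, 0.0392, -0.032]
45 [-0.0003, 0.0502, -0.0389]
48 [-0.0004, 0.0616, -0.0452]
51 [-0.0004, 0.0733, -0.051]
54 [-0.0005, 0.0853, -0.056]
57 [-0.0005, 0.0976, -0.0605]
60 [-0.0006, 0.1101, -0.0643]
```

View pics/s2.png

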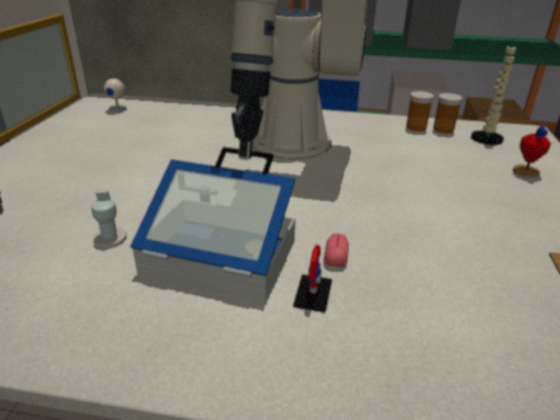

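The cover is following at about 30°, with the models undisturbed. Continuing to 60°.

>>> drive_tool(targets=[0,0.0065,-0.008,0,0,0,0,0,0.016,-0.0165,0,0,0,0,0,0.0265,-0.0245,0,0,0,0,0,0.037,-0.032,0,0,0,0,0,0.048,-0.039,0,0,0,0,0,0.0595,-0.045,0,0,0,0,-0.0005,0.071,-0.051,0,0,0,0,-0.0005,0.083,-0.056,0,0,0,0,-0.0005,0.0955,-0.0605,0,0,0,0,-0.0005,0.108,-0.0645,0,0,0,0,-0.0005,0.108,-0.0645,0,0,0,0,-0.0005,0.108,-0.0645,0,0,0,0])

```text
clock: 9.48
eef_pos: [582.8, -29.8, 334.1]
tcp_rot: [2.881, 0.006, 1.459]
contact_force: [-9.3, -3.6, 7.2]
opening: 0.114
```

Run:
```python
from h import *
s=sense();print(s['clock'],s['eef_pos'],s['tcp_rot'],s['contact_force'],s['opening'],s['qpos'])
R0=Ro.from_euler('xyz',s['tcp_rot']); B0=s['eef_pos']+54*R0.apply([0,0,1]);print('bar est',B0)
u=np.array([np.cos(np.radians(-6.5)),np.sin(np.radians(-6.5)),0]); Z=np.array([0,0,1]);v=np.array([-u[1],u[0],0])
H=np.array([475.4,-17,62])+249*u
d=B0-H; print('r',np.linalg.norm(d),'ang',np.degrees(np.arctan2(d[2],-d@u)))
f='s3.png';snap('scene',f)
for A in (54,57,60,63,66):
    A_=np.radians(A);n=np.sin(A_)*u+np.cos(A_)*Z; t=-np.cos(A_)*u+np.sin(A_)*Z
    print(A,[((proj(f,H-20*v+204*t+y*v+4*n)-[100,0])).round(0) for y in(132,-132)], proj(f,H-20*v+249*t+70*v).round(0)-[100,0])
c=cv2.imread('pics/'+f)[0:300,100:400];cv2.imwrite('pics/s3c.png',cv2.resize(c,None,fx=2,fy=2))
```

```text
9.4833 [582.80112467 -29.84070901 334.1175151 ] [2.88087297 0.00573974 1.45924523] [-9.30077488 -3.63905638  7.18660957] 0.11417589604087172 [-0.0429939   0.15851186  1.84383621 -0.03010177  0.87969576  0.08396491]
bar est [596.60117307 -31.68787951 281.94332008]
r 253.93561582764056 ang 60.01350719671879
54 [array([186., 159.]), array([ 50., 140.])] [157. 130.]
57 [array([184., 158.]), array([ 47., 139.])] [155. 128.]
60 [array([183., 157.]), array([ 44., 138.])] [153. 127.]
63 [array([182., 157.]), array([ 41., 137.])] [151. 126.]
66 [array([180., 157.]), array([ 38., 137.])] [149. 125.]
```

View pics/s3c.png

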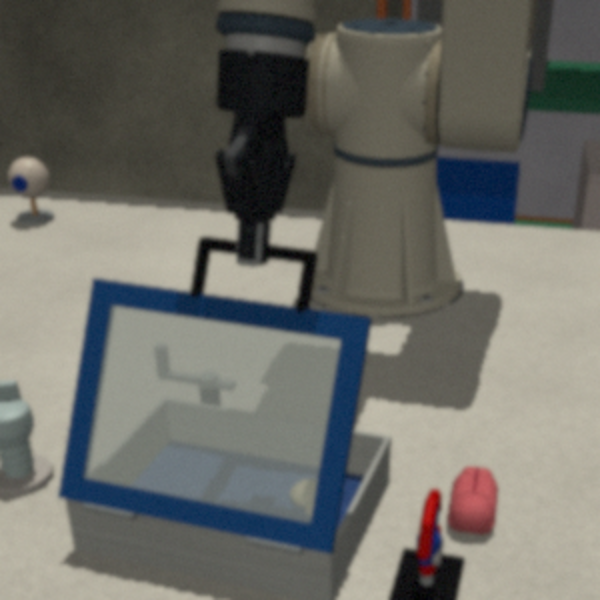

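The cover is held near 60°, with its front corners at about (147.5,140.5) and (285,158.5) in the full picture, and the models are undisturbed. The scene view is not very sensitive to the angle, so I'll check with the top camera.

Run:
```python
from h import *
s=sense();print(s['clock'],s['eef_pos'],s['contact_force'],abs(s['qvel']).max())
f='t2.png';snap('top',f)
u=np.array([np.cos(np.radians(-6.5)),np.sin(np.radians(-6.5)),0]); Z=np.array([0,0,1]);v=np.array([-u[1],u[0],0])
H=np.array([475.4,-17,62])+249*u-20*v
X,Y=230,120
for A in (54,57,60,63,66):
    A_=np.radians(A);n=np.sin(A_)*u+np.cos(A_)*Z; t=-np.cos(A_)*u+np.sin(A_)*Z
    print(A,[((proj(f,H+204*t+y*v+z*n)-[X,Y])*4).round(0).tolist() for y in(132,-132) for z in (0,8)])
print([((proj(f,H+y*v)-[X,Y])*4).round(0).tolist() for y in(132,-132)])
c=cv2.imread('pics/'+f)[Y:Y+150,X:X+190];cv2.imwrite('pics/t2c.png',cv2.resize(c,None,fx=4,fy=4,interpolation=cv2.INTER_CUBIC))
```

```text
9.5333 [582.45120444 -29.80424282 333.92506646] [-9.80133334 -4.4849211   6.62331582] 0.009805261066592597
54 [[107.0, 284.0], [108.0, 270.0], [673.0, 350.0], [677.0, 335.0]]
57 [[109.0, 264.0], [110.0, 249.0], [678.0, 330.0], [682.0, 315.0]]
60 [[111.0, 244.0], [112.0, 228.0], [683.0, 310.0], [687.0, 294.0]]
63 [[113.0, 222.0], [114.0, 206.0], [688.0, 288.0], [692.0, 272.0]]
66 [[115.0, 200.0], [117.0, 183.0], [693.0, 267.0], [696.0, 250.0]]
[[142.0, 90.0], [625.0, 145.0]]
```

View pics/t2c.png

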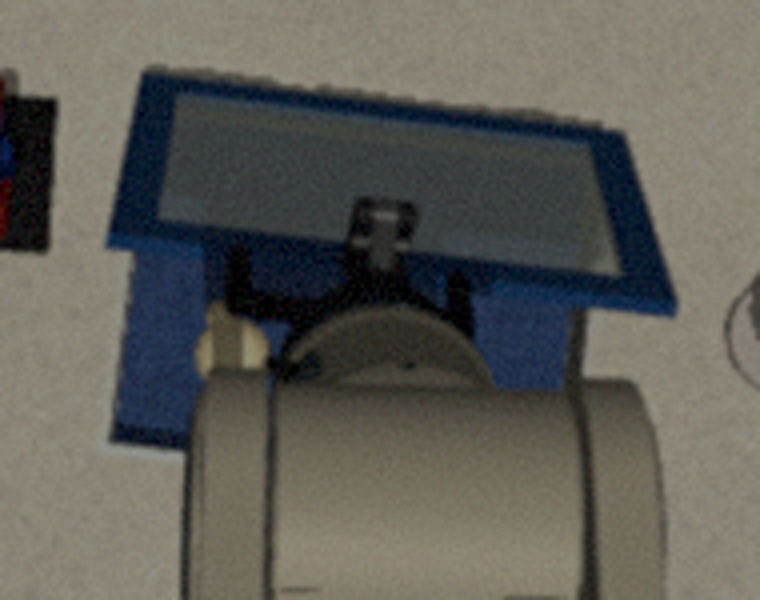

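The top view gives front corners at (107,246) and (672,315) in the crop, which means about 59–60°. I'll let it settle and check for drift.

>>> drive_tool(targets=[0,0,0,0,0,0,0,0,0,0,0,0,0,0,0,0,0,0,0,0,0,0,0,0,0,0,0,0,0,0,0,0,0,0,0,0,0,0,0,0,0,0,0,0,0,0,0,0,0,0,0,0,0,0,0,0,0,0,0,0,0,0,0,0,0,0,0,0,0,0])

```text
clock: 10.42
eef_pos: [582.2, -29.8, 333.7]
tcp_rot: [2.881, 0.006, 1.459]
contact_force: [-8.0, -4.7, 6.1]
opening: 0.117
```

Run:
```python
from h import *
a=sense()['eef_pos']; b0=grab_frame('top')['color']; 
for i in range(6): b=grab_frame('top')['color']
s=sense();print(s['clock'],a,s['eef_pos'],s['contact_force'],s['opening'],abs(s['qvel']).max())
o=cv2.imread('pics/t2.png');print([cv2.phaseCorrelate(np.float32(cv2.cvtColor(o,6)[135:200,255:315]),np.float32(cv2.cvtColor(x,6)[135:200,255:315])) for x in(b0,b)])
```

```text
10.7667 [582.15658361 -29.75557557 333.74623577] [582.15246328 -29.77234887 333.75475877] [-8.28533079 -3.72271228  6.34585495] 0.1172835867608119 0.0016518461591654707
[((-0.025910770942562777, 0.15060387801015906), 1.02825514320974), ((0.022800209110279468, 0.018769614623863617), 1.0479961231902795)]
```

```bash
python3 -c "
from rig import *
print(sign_off())"
```

```text
the job is handed in; nothing more can be done
None
```

I turned the cam lock lever to its open stop, lifted the cover by its bar handle, and handed the job in at 10.8 s with the gripper still holding it near 60°. The hand-in gives no verdict, so these are my last checks.

- **Lever:** it pushed back with about 9 N and lay parallel to the cover's front edge while the cover was still shut. It was still open in the scene picture taken near 60°.
- **Cover angle:** the arm's pose gave 60.0°, the top camera about 59–60°, and the scene camera nearer 57°. The scene view is the least sensitive of the three, and all are within the 6° allowed.
- **Hold:** after settling, the arm's position changed by under 0.05 mm over 0.35 s. The wrist reads about 11 N, with the bar in the closed jaws.
- **Disagreement:** the bar came out 254 mm from the hinge by the arm's pose, against the stated 249 mm. The bar probably shifted a few millimetres in the jaws, or my hinge estimate is off by that much.
- **Anatomy models:** they looked undisturbed in the pictures; I did not measure their positions.

The first approach to the handle, tilted 40°, stalled when joint 5 reached the end of its range. I used a 15° tilt instead, and nothing was touched.

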